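Break down the pile of pump drive-end parts

ROBOT

A 6-joint arm with a two-finger parallel gripper is mounted at the origin on the work surface. World frame = base frame: x ahead of the robot, y to its left, z up, the work surface at z = 0. Lengths are in m, angles in rad, forces in N, time in s.
With the tool pointing down it reaches from about 0.425 to 0.95 m from the base axis. Payload 14.7 kg.
Tool frame: the origin (TCP) lies between the finger pads; the fingertips stand 22 mm ahead of it and the grasp point (between the pads) lies 3 mm ahead of it (env.tcp_to_tips is the distance from the TCP to the fingertips, in m); z points along the fingers, y is the direction in which the jaws open and shut (so a half turn about z gives the same grasp; the last joint's range is limited). The gripper opens to 85 mm and grips with 20 to 120 N. Pads are 22 mm wide; open, the fingers measure 114 mm over their backs; the gripper's body (76 mm by 85 mm) begins 54 mm behind the grasp point. The pads swing forward as they close: fully open they stand 13 mm farther back than shut.
Start: joints at [-1.201, 0.48, 1.596, -0, 1.065, -0.047], TCP at [0.263, -0.594, 0.253] pointing down, gripper open.
Joint ranges: [-2.75, 2.75], [-0.82, 2.05], [0.23, 2.67], [-1.56, 4.7], [0.09, 2.69], [-2.92, 2.92]. Speed limits (rad/s): [1.89, 1.89, 2.39, 3.01, 3.01, 3.01].

INTERFACE

Orientations are given as a unit quaternion [w, x, y, z].
In Python, from station import env gives the robot as it stands. The module is installed in compiled form; this text tells all that it offers.
- The arm moves only by the tool jog_arm, never from a script. Its argument "rows" is a list of rows, each a list of 3 entries, a list of its own where there are three numbers: the turn, a rotation vector about the world's x, y, z in units of 5 degrees (1.0 is 5 degrees), then the shift along the world's x, y, z in units of 30 mm (1.0 is 30 mm), then the finger opening in mm, from 0 to 85.4. In form: [[[wx, wy, wz], [tx, ty, tz], hand], ...]. A call has 1 to 12 rows; each row shifts and turns the commanded pose from where the row before left it; what a row does not reach is not made up. A row lasts 1/12 s, in which the tool goes at most 41.7 mm and 7.16 degrees, less where a joint would pass 70% of its speed; a pose out of reach is approached as far as the arm can. A call is refused whole if a number of a shift passes 1 or a number of a turn 1, either way. A call with a gripper value outside its range is refused whole. The fingers move at their own pace and stop on an object; "force" is the grip in N (left out, the last holds). Time passes only in rows, so rows that do not move let the fingers close. It gives the time, the measured TCP pose, the force and the opening at its end, in the units of the state.
- env.get_obs(): the state, without advancing time (a new reading comes with each control period).
- env.get_image(name): name is "scene" or "side" or "wrist"; returns (picture, depth): 400x640x3 uint8, blue, green, red; 400x640 float32, m along the optical axis (not along the pixel's ray), 0 where there is no reading.
- env.camera_info(name): a dict with "fx", "fy", "cx", "cy" (pixels), "cam_to_world" (4x4, takes a point from camera to world coordinates). Camera axes: x right, y up, looking along -z (the intrinsics and any distortion apply to the point x, -y, -z); pixel columns grow to the right and rows downward; lengths in m; the calibration is good to about 2 mm. A picture is of the moment at which its call begins: read the wrist's pose just before it. camera_info takes no time and is no camera call; for the wrist camera it gives the pose at the moment of the call.
- env.finish_job(): hands the job in, once; it reports no verdict.
Trained networks look in the newest picture that a camera, given by its name, has taken for a name from the list of things; names that differ only in an ending like _2 or _b are one class to them, and where a whole thing is asked for, a point or a joint stands for the part that bears it (a point fixed in the world has none). Each returns a list of dicts, best first, with "p" (0 to 1); they miss things now and then, are a little off and sometimes report something else, mostly with a low value. They report only what shows in the picture. A call takes as long as a camera call. They do not tell look-alikes from the thing itself.
- env.silhouettes(camera, query): "mask" (400x640 bool, what is visible of it) and "uv" ([column, row] in pixels, amid what is visible of it).
- env.mark_of(camera, query): "uv" ([column, row] in pixels: a listed point, or the origin of a listed thing).
The state is a dict: "clock": time; "q": joint angles; "dq": joint speeds; "effort": joint torques, N m; "tcp_pos": TCP position; "orientation": TCP orientation; "force": force on the tool from outside, world axes, zero at the start; "moment": the same for the moment, N m; "finger_gap": finger opening in m.
Only numpy, scipy, OpenCV 4.12 (cv2) and the standard library are available. Lean on these libraries where they do the work, as an engineer would, in place of code of your own. Each camera call takes 0.05 s, during which the arm holds its last target. There are 200 camera calls.

TASK

The drive-end parts of the pump stand piled on their end cover; take the pile apart and lay each part out for its next job, the same side up as it is now and in the middle of its place: the spacer collar in the round steel parts dish, the bearing in the shallow white tray, the seal housing on the lapping plate and the end cover in the wire wash basket. Set every part down gently, so that none is ever dropped, and leave the red coupling half and the standing bolt where they are.

Things in the scene. Friction and masses are not known exactly. Their poses are not given: they have to be found in the camera images.
- spacer_collar: dark steel shaft collar, the smallest and topmost part of the pile: plain ring 36 mm across, 24 mm high, bore 22 mm. Origin at the centre of its underside, z up along its axis. About 0.12 kg. Each part of the pile only rests on the one below (flat on flat, no fit to free), within about 3 mm of its axis; yaw does not matter for any of them.
- bearing: steel ball bearing with black seals, second from the top: ring 52 mm across, 20 mm high, bore 25 mm; lies on the 44 mm neck of the seal housing. Origin at the centre of its underside, z up. About 0.17 kg.
- seal_housing: bright steel seal housing, third from the top: flange 70 mm across and 10 mm thick below, round neck 44 mm across and 22 mm high above it (32 mm high in all), to be gripped by the neck. Origin at the centre of the flange's underside, z up. About 0.38 kg.
- end_cover: aluminium pump end cover, the bottom of the pile, lying on the bench: flange 104 mm across and 12 mm thick with six bolt holes, round boss 50 mm across and 20 mm high above it (32 mm high in all), to be gripped by the boss. Origin at the centre of the flange's underside, z up. About 0.35 kg. The pile of four is 108 mm high.
- parts_dish: round stainless parts dish, place of the spacer collar: 150 mm across the rim, 27 mm high, sloping side, flat inner floor about 118 mm across, 9 mm above the bench. Origin at the centre of its underside, on the bench, z up. Held fast to the bench.
- clean_tray: shallow square white plastic tray, place of the bearing: 150 mm square (158 over the lip), 14 mm high, inner floor 144 mm square, 3 mm above the bench. Origin at the centre of its underside, on the bench, x and y along its sides, z up. Does not move.
- lapping_plate: round grey cast-iron lapping plate with a grid of fine grooves, place of the seal housing: 140 mm across, flat top 25 mm above the bench, no rim. Origin at the centre of its underside, on the bench, z up. Does not move.
- wash_basket: square steel wire wash basket, place of the end cover: 144 mm outside, 136 mm inside, walls up to 30 mm above the bench, floor 6 mm above the bench. Origin at the centre below its floor, at bench height, x and y along its sides, z up. Does not move.
- coupling_half: red cast jaw-coupling half standing loose on the bench, 66 mm across, 31 mm high, three jaws upward: not part of the job, leave it. Origin at the centre of its underside.
- hex_bolt: steel hexagon bolt standing loose on its head, 35 mm across the head's corners, 48 mm high: not part of the job, leave it. Origin at the centre of its underside.
There are look-alikes about, which are no part of the job. Leave any brown look-alike of the parts_dish alone.

How it is judged:
By the outcome, as a careful person would: the job done as asked, in the order asked, and still so for the second after the job is handed in, with the robot touching nothing.
It also fails if it takes over 122 s, if anything falls off the work surface, if the arm or the gripper's body presses on something with over 40 N, if the wrist force passes 120 N, or if a joint passes its speed limit or range.

## Working session

There is one attempt and no reset: what is moved stays moved. The work goes in short steps, Python scripts to look and compute and a tool call to move; the robot and the scene stay as the last step left them, time stands still between calls to the robot, and variables do not carry over. Pictures are saved under pics/ and viewed, about 12 in all and at most 16, crops included, and the job is handed in when it is done.

Besides the shell and the picture viewer there is one more tool, called after "Request:" as a command line: name --argument value ..., lists and objects as JSON in quotes. jog_arm: Moves the arm, as the interface text tells. Its arguments: {"type":"object","properties":{"rows":{"type":"array","items":{"type":"array"}},"force":{"type":"number"}},"required":["rows"]}

```bash
mkdir -p pics
cat > h.py <<'E'
import numpy as np, cv2
from station import env
def p2w(cam,uv,depth=None,z=None,info=None):
    i=info or env.camera_info(cam); T=np.array(i["cam_to_world"])
    d=np.array([(uv[0]-i["cx"])/i["fx"],-(uv[1]-i["cy"])/i["fy"],-1.0])
    if depth is not None: return T[:3,:3]@(d*depth)+T[:3,3]
    r=T[:3,:3]@d; return T[:3,3]+r*(z-T[2,3])/r[2]
E
python3 - <<'E'
from h import *
print(env.get_obs()); 
for c in ("scene","side"):
    im,d=env.get_image(c); i=env.camera_info(c); print(c,{k:(np.round(v,3).tolist() if k=="cam_to_world" else v) for k,v in i.items()})
    cv2.imwrite(f"pics/{c}0.png",im)
    for n,z in dict(spacer_collar=.108,bearing=.084,seal_housing=.064,end_cover=0.03,parts_dish=.0,clean_tray=0,lapping_plate=0,wash_basket=0,coupling_half=0,hex_bolt=0).items():
        for r in env.mark_of(c,n)[:3]:
            print(n,round(r["p"],2),np.round(r["uv"]),np.round(p2w(c,r["uv"],z={'spacer_collar':.084,'bearing':.064,'seal_housing':.032}.get(n,0)),3))
E
```

```text
{'clock': 0.0, 'q': array([-1.20061197e+00,  4.80808980e-01,  1.59685661e+00,  1.48931547e-05,
        1.06508697e+00, -4.66169426e-02]), 'dq': array([-9.96880403e-04,  1.05821894e-03, -7.25323861e-04,  6.33232449e-05,
       -4.08794094e-04, -1.57863310e-04]), 'effort': array([ 8.12576618e-03, -9.50620008e+01, -4.30171645e+01,  5.00940746e-05,
        1.21227675e-02,  3.68759811e-05]), 'tcp_pos': array([ 0.26302351, -0.5940007 ,  0.25269363]), 'orientation': array([-5.73432247e-04,  9.78363647e-01,  2.06891852e-01, -8.69913921e-05]), 'force': array([-0.19805814,  0.23728102, -1.15187177]), 'moment': array([-0.01730224,  0.01431863,  0.06067564]), 'finger_gap': 0.08568835538822629}
scene {'fx': 496.8177491675181, 'fy': 496.8177491675181, 'cx': 318.85845516306676, 'cy': 203.47378874558908, 'cam_to_world': [[-0.296, -0.583, 0.757, 1.472], [0.955, -0.19, 0.227, 0.289], [0.011, 0.79, 0.613, 0.893], [0.0, 0.0, 0.0, 1.0]]}
spacer_collar 0.58 [332. 198.] [0.436 0.016 0.084]
bearing 0.52 [332. 205.] [0.442 0.018 0.064]
seal_housing 0.59 [330. 211.] [0.432 0.008 0.032]
end_cover 0.78 [330. 22
[... 562 characters left out ...]
 'cy': 200.8644581386927, 'cam_to_world': [[-0.874, 0.262, -0.409, -0.029], [-0.485, -0.5, 0.717, 0.901], [-0.017, 0.825, 0.564, 0.794], [0.0, 0.0, 0.0, 1.0]]}
spacer_collar 0.69 [335. 213.] [0.437 0.032 0.084]
bearing 0.48 [336. 216.] [0.44  0.018 0.064]
seal_housing 0.63 [337. 228.] [0.436 0.021 0.032]
end_cover 0.9 [338. 236.] [0.438 0.016 0.   ]
parts_dish 0.81 [397. 210.] [ 0.349 -0.161  0.   ]
parts_dish 0.6 [398. 169.] [ 0.428 -0.366  0.   ]
clean_tray 0.86 [243. 335.] [0.459 0.389 0.   ]
lapping_plate 0.69 [239. 258.] [0.611 0.201 0.   ]
wash_basket 0.66 [321. 176.] [ 0.619 -0.22   0.   ]
coupling_half 0.63 [251. 209.] [0.706 0.02  0.   ]
hex_bolt 0.65 [318. 281.] [0.401 0.181 0.   ]
```

View pics/scene0.png

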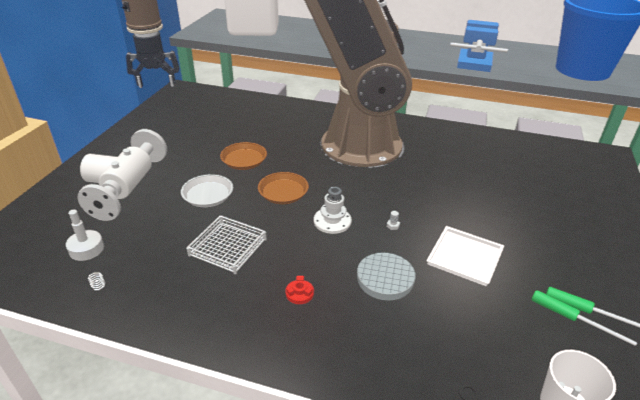

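View pics/side0.png

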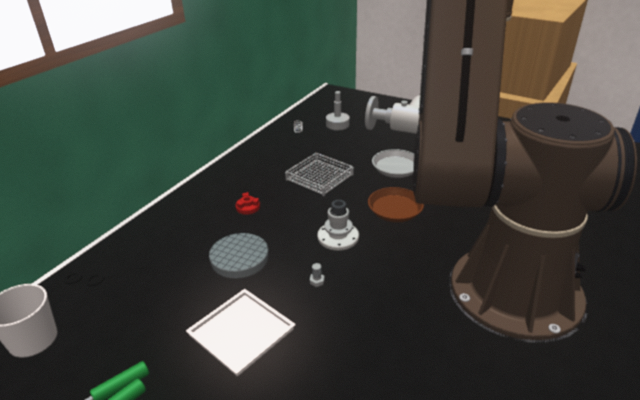

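The steel dish is at scene pixel (208,190), about (0.428, -0.366). The two orange-brown dishes at (283,187) and (243,155) are the look-alikes. The pile is at scene pixel (332,215), about (0.438, 0.017). The plate, tray and basket agree between both cameras. Next I move above the pile.

Request:
jog_arm --rows '[[[0, 0, 0], [0.84, 0.8, 0], 85], [[0, 0, 0], [0.84, 0.8, 0], 85], [[0, 0, 0], [0.84, 0.8, 0], 85], [[0, 0, 0], [0.84, 0.8, 0], 85], [[0, 0, 0], [0.84, 0.8, 0], 85], [[0, 0, 0], [0.84, 0.8, 0], 85], [[0, 0, 0], [0.84, 0.8, 0], 85], [[0, 0, 0], [0, 1, 0], 85], [[0, 0, 0], [0, 1, 0], 85], [[0, 0, 0], [0, 1, 0], 85]]' --force 40

```text
clock: 1.93
tcp_pos: [0.4398, -0.3348, 0.2531]
orientation: [-0.0, 0.978, 0.207, -0.0]
force: [0.3, -0.5, 0.1]
finger_gap: 0.085
```

Request:
jog_arm --rows '[[[0, 0, 0], [0, 1, 0], 60], [[0, 0, 0], [0, 1, 0], 60], [[0, 0, 0], [0, 1, 0], 60], [[0, 0, 0], [0, 1, 0], 60], [[0, 0, 0], [0, 1, 0], 60], [[0, 0, 0], [0, 1, 0], 60], [[0, 0, 0], [0, 1, 0], 60], [[0, 0, 0], [0, 1, 0], 60], [[0, 0, 0], [0, 1, 0], 60], [[0, 0, 0], [0, 1, 0], 60], [[0, 0, 0], [0, 1, 0], 60], [[0, 0, 0], [0, 0, 0], 60]]'

```text
clock: 2.93
tcp_pos: [0.4392, -0.0025, 0.2535]
orientation: [-0.0, 0.978, 0.208, 0.0]
force: [-0.3, -0.6, -0.4]
finger_gap: 0.06
```

Request:
jog_arm --rows '[[[0, 0, 0], [0, 0.77, 0], 60], [[0, 0, 0], [0, 0, 0], 60], [[0, 0, 0], [0, 0, 0], 60], [[0, 0, 0], [0, 0, 0], 60]]'

```text
clock: 3.27
tcp_pos: [0.4396, 0.0165, 0.2534]
orientation: [0.0, 0.978, 0.207, 0.0]
force: [0.1, 0.3, 0.3]
finger_gap: 0.0597
```

```bash
cat >> h.py <<'E'
def look(name,tag,zs=()):
    i=env.camera_info("wrist"); im,d=env.get_image("wrist"); cv2.imwrite(f"pics/{tag}.png",im)
    T=np.array(i["cam_to_world"]); v,u=np.mgrid[:400,:640]
    P=np.stack([(u-i["cx"])/i["fx"]*d,-(v-i["cy"])/i["fy"]*d,-d],-1)@T[:3,:3].T+T[:3,3]
    P[d==0]=np.nan
    for r in env.silhouettes("wrist",name)[:2]:
        m=r["mask"].astype(np.uint8); Q=P[r["mask"]]; z=np.nanpercentile(Q[:,2],[50,95])
        print(name,round(r["p"],2),r["uv"],"px",m.sum(),"z",z.round(4))
    return i,im,d,P
def top(P,z0,c,tol=.005,rad=.06):
    "centre of min circle of the points at height z0 near c"
    m=(abs(P[...,2]-z0)<tol)&(np.hypot(P[...,0]-c[0],P[...,1]-c[1])<rad)
    n,l,s,_=cv2.connectedComponentsWithStats(m.astype(np.uint8)); k=1+np.argmax(s[1:,4]); Q=P[l==k]
    (x,y),r=cv2.minEnclosingCircle(Q[:,:2].astype(np.float32)*1000)
    print("top",z0,"n",len(Q),"centre",round(x,1),round(y,1),"r",round(r,1),"z",np.median(Q[:,2]).round(4))
E
python3 - <<'E'
from h import *
print(np.array(env.camera_info("wrist")["cam_to_world"]).round(3).tolist())
i,im,d,P=look("spacer_collar","w1")
for z in (.108,.084,.042,.032,.012): top(P,z,(.44,.017))
for r in env.mark_of("wrist","spacer_collar"): print(r,p2w("wrist",r["uv"],z=.084))
E
```

```text
[[0.406, 0.864, 0.297, 0.517], [-0.914, 0.384, 0.132, 0.051], [0.0, -0.325, 0.946, 0.375], [0.0, 0.0, 0.0, 1.0]]
spacer_collar 0.59 [306.1, 197.2] px 933 z [0.108  0.1095]
top 0.108 n 678 centre 432.3 22.1 r 18.0 z 0.1085
top 0.084 n 739 centre 433.9 21.5 r 25.8 z 0.0843
top 0.042 n 883 centre 434.1 20.4 r 35.0 z 0.0427
top 0.032 n 7 centre 465.5 34.3 r 3.6 z 0.0346
top 0.012 n 2138 centre 435.5 18.9 r 52.0 z 0.0127
{'uv': [305.9, 193.6], 'p': 0.95} [0.42891515 0.02184274 0.084     ]
```

View pics/w1.png

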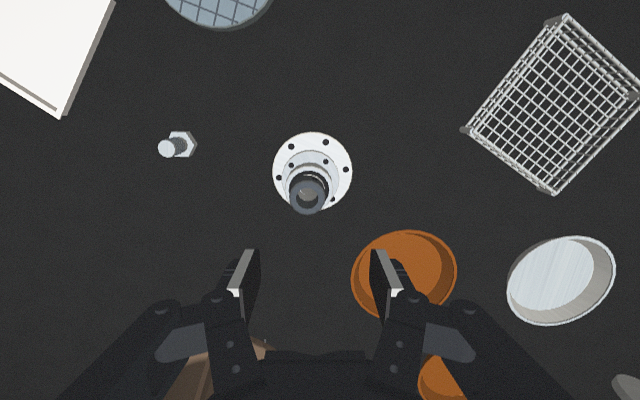

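Request:
jog_arm --rows '[[[0, 0, 0], [-0.243, 0.187, 0], 55], [[0, 0, 0], [0, 0, -0.95], 55], [[0, 0, 0], [0, 0, -0.95], 55], [[0, 0, 0], [0, 0, -0.95], 55], [[0, 0, 0], [0, 0, -0.95], 55], [[0, 0, 0], [0, 0, -0.5], 55], [[0, 0, 0], [0, 0, -0.3], 55], [[0, 0, 0], [0, 0, 0], 55], [[0, 0, 0], [0, 0, 0], 55]]' --force 40

```text
clock: 4.17
tcp_pos: [0.4322, 0.0223, 0.1156]
orientation: [-0.0, 0.978, 0.207, -0.0]
force: [-0.9, 0.2, -0.4]
finger_gap: 0.0551
```

Run:
```python
from h import *
print(env.tcp_to_tips)
i,im,d,P=look("spacer_collar","w2")
top(P,.108,(.432,.022),rad=.03)
```

```text
0.022
spacer_collar 0.88 [314.6, 267.2] px 3756 z [0.1073 0.1093]
top 0.108 n 2430 centre 432.5 22.4 r 18.2 z 0.1083
```

View pics/w2.png

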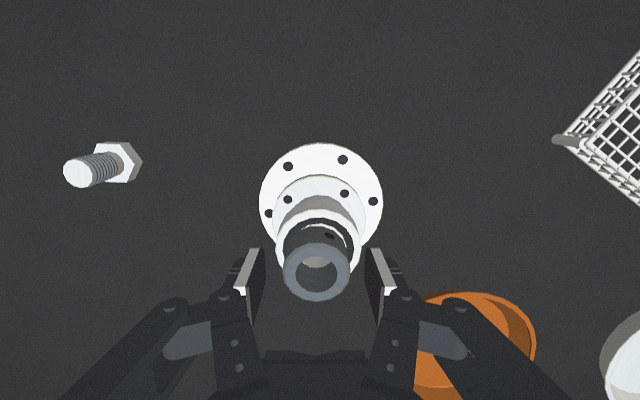

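The collar sits centred between the pads at pixel (315,270). I lower 4 mm and grip.

Request:
jog_arm --rows '[[[0, 0, 0], [0, 0, -0.14], 55], [[0, 0, 0], [0, 0, 0], 30], [[0, 0, 0], [0, 0, 0], 30], [[0, 0, 0], [0, 0, 0], 30], [[0, 0, 0], [0, 0, 0], 30], [[0, 0, 0], [0, 0, 0], 30], [[0, 0, 0], [0, 0, 0], 30], [[0, 0, 0], [0, 0, 0], 30]]' --force 40

```text
clock: 4.93
tcp_pos: [0.4326, 0.0223, 0.1116]
orientation: [0.0, 0.978, 0.207, 0.0]
force: [-0.8, -0.7, 8.2]
finger_gap: 0.0343
```

Request:
jog_arm --rows '[[[0, 0, 0], [0, 0, 0.3], 30], [[0, 0, 0], [0, 0, 0.5], 30], [[0, 0, 0], [0, 0, 0.7], 30], [[0, 0, 0], [0, 0, 0.5], 30], [[0, 0, 0], [0, 0, 0], 30]]'

```text
clock: 5.35
tcp_pos: [0.4337, 0.0224, 0.1741]
orientation: [0.0, 0.978, 0.207, 0.002]
force: [1.1, 0.4, -1.6]
finger_gap: 0.0345
```

Run:
```python
from h import *
print(env.get_obs()["tcp_pos"])
i,im,d,P=look("spacer_collar","w3")
z=env.get_obs()["tcp_pos"][2]
top(P,z-.0035,(.432,.022),rad=.03); top(P,.084,(.434,.0215));
```

```text
[0.43370014 0.02235909 0.17406976]
spacer_collar 0.62 [317.4, 271.6] px 3980 z [0.1694 0.1716]
top 0.16826579967932218 n 3266 centre 440.5 25.8 r 28.5 z 0.1705
top 0.084 n 2083 centre 433.9 21.2 r 26.1 z 0.0843
```

Request:
jog_arm --rows '[[[0, 0, 0], [0, -0.5, 0], 30], [[0, 0, 0], [0, -0.9, 0], 30], [[0, 0, 0], [0, -0.9, 0], 30], [[0, 0, 0], [0, -0.9, 0], 30], [[0, 0, 0], [0, -0.9, 0], 30], [[0, 0, 0], [0, -0.9, 0], 30], [[0, 0, 0], [0, -0.9, 0], 30], [[0, 0, 0], [0, -0.9, 0], 30], [[0, 0, 0], [0, -0.9, 0], 30], [[0, 0, 0], [0, -0.9, 0], 30], [[0, 0, 0], [0, -0.4, 0], 30], [[0, 0, 0], [0, 0, 0], 30]]'

```text
clock: 6.45
tcp_pos: [0.432, -0.2497, 0.1702]
orientation: [-0.0, 0.979, 0.206, -0.0]
force: [0.6, 1.1, -2.2]
finger_gap: 0.0342
```

Run:
```python
from h import *
print(env.get_obs()["tcp_pos"])
i,im,d,P=look("parts_dish","w4")
top(P,.027,(.428,-.366),tol=.004,rad=.095); top(P,.009,(.428,-.366),tol=.004,rad=.07)
print([ (r["p"],p2w("wrist",r["uv"],z=0,info=i).round(3)) for r in env.mark_of("wrist","parts_dish")])
```

```text
[ 0.43203128 -0.24966952  0.17022865]
parts_dish 0.89 [423.8, 228.5] px 14833 z [0.0102 0.0283]
parts_dish 0.71 [316.8, 337.7] px 2388 z [0.0099 0.0285]
top 0.027 n 2428 centre 435.2 -366.4 r 75.1 z 0.0277
top 0.009 n 9821 centre 435.0 -367.3 r 63.5 z 0.0098
[(0.9, array([ 0.433, -0.364,  0.   ])), (0.69, array([ 0.353, -0.152,  0.   ])), (0.66, array([ 0.223, -0.342,  0.   ])), (0.65, array([0.439, 0.018, 0.   ]))]
```

View pics/w4.png

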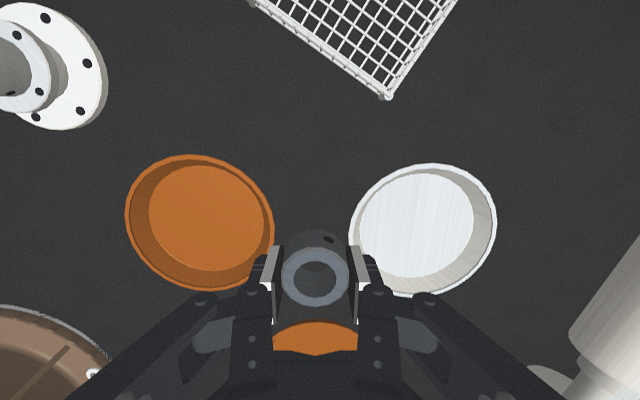

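The steel dish is at pixel (425,228), and its rim circle fit has centre (435,-366) mm and radius 75. The collar is held centrally.

Request:
jog_arm --rows '[[[0, 0, 0], [0.08, -0.89, 0], 30], [[0, 0, 0], [0, -1, 0], 30], [[0, 0, 0], [0, -1, 0], 30], [[0, 0, 0], [0, -0.7, 0], 30], [[0, 0, 0], [0, -0.3, -0.6], 30], [[0, 0, 0], [0, 0, -0.9], 30], [[0, 0, 0], [0, 0, -0.9], 30], [[0, 0, 0], [0, 0, -0.8], 30], [[0, 0, 0], [0, 0, -0.5], 30], [[0, 0, 0], [0, 0, -0.35], 30], [[0, 0, 0], [0, 0, -0.15], 30], [[0, 0, 0], [0, 0, 0], 30]]'

```text
clock: 7.6
tcp_pos: [0.4346, -0.3633, 0.0445]
orientation: [-0.001, 0.978, 0.207, -0.0]
force: [0.7, 0.6, -0.4]
finger_gap: 0.0344
```

Request:
jog_arm --rows '[[[0, 0, 0], [0, -0.09, -0.12], 30], [[0, 0, 0], [0, 0, -0.07], 30], [[0, 0, 0], [0, 0, -0.02], 30], [[0, 0, 0], [0, 0, 0], 30], [[0, 0, 0], [0, 0, 0], 30]]'

```text
clock: 8.02
tcp_pos: [0.4348, -0.3672, 0.0392]
orientation: [0.0, 0.978, 0.207, 0.0]
force: [-0.7, 0.5, -1.1]
finger_gap: 0.0346
```

Request:
jog_arm --rows '[[[0, 0, 0], [0, 0, -0.04], 30], [[0, 0, 0], [0, 0, -0.03], 30], [[0, 0, 0], [0, 0, 0], 30], [[0, 0, 0], [0, 0, 0], 30]]'

```text
clock: 8.35
tcp_pos: [0.4348, -0.3672, 0.0368]
orientation: [0.0, 0.978, 0.207, 0.0]
force: [0.1, -0.3, -0.3]
finger_gap: 0.0344
```

Request:
jog_arm --rows '[[[0, 0, 0], [0, 0, -0.02], 30], [[0, 0, 0], [0, 0, -0.01], 30], [[0, 0, 0], [0, 0, 0], 30], [[0, 0, 0], [0, 0, 0], 30]]'

```text
clock: 8.68
tcp_pos: [0.4347, -0.3672, 0.0366]
orientation: [0.0, 0.978, 0.207, 0.0]
force: [-2.9, 2.2, 17.6]
finger_gap: 0.0346
```

Request:
jog_arm --rows '[[[0, 0, 0], [0, 0, 0.01], 38], [[0, 0, 0], [0, 0, 0], 44], [[0, 0, 0], [0, 0, 0], 50], [[0, 0, 0], [0, 0, 0], 56], [[0, 0, 0], [0, 0, 0], 56], [[0, 0, 0], [0, 0, 0.3], 56], [[0, 0, 0], [0, 0, 0.7], 60], [[0, 0, 0], [0, 0, 1], 70], [[0, 0, 0], [0, 0, 1], 75], [[0, 0, 0], [0, 0, 1], 75], [[0, 0, 0], [0, 0, 0.5], 75], [[0, 0, 0], [0, 0, 0], 75]]'

```text
clock: 9.68
tcp_pos: [0.4361, -0.3683, 0.1754]
orientation: [0.002, 0.978, 0.207, 0.002]
force: [0.8, -0.9, 0.0]
finger_gap: 0.0748
```

Run:
```python
from h import *
print(env.get_obs()["tcp_pos"])
i,im,d,P=look("spacer_collar","w5")
top(P,.033,(.435,-.367),tol=.003,rad=.03); top(P,.027,(.435,-.366),tol=.004,rad=.095)
```

```text
[ 0.43606722 -0.36828594  0.175354  ]
spacer_collar 0.81 [310.1, 198.2] px 922 z [0.0331 0.0346]
top 0.033 n 674 centre 434.0 -366.7 r 18.1 z 0.0335
top 0.027 n 3291 centre 435.0 -366.7 r 75.2 z 0.0277
```

View pics/w5.png

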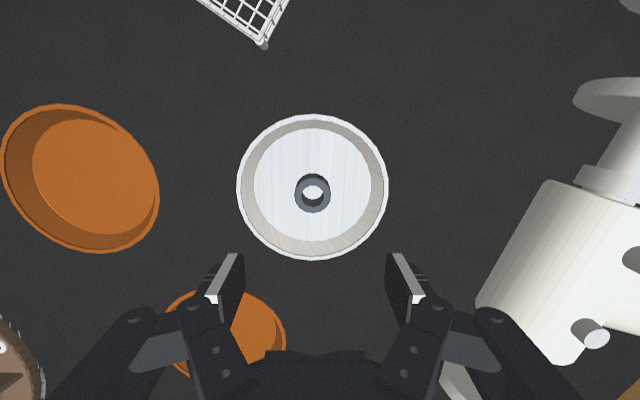

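The collar stands upright in the dish at pixel (312,193), within 1 mm of the middle. The bearing is next.

Request:
jog_arm --rows '[[[0, 0, 0], [-0.03, 0.6, 0], 75], [[0, 0, 0], [0, 1, 0], 75], [[0, 0, 0], [0, 1, 0], 75], [[0, 0, 0], [0, 1, 0], 75], [[0, 0, 0], [0, 1, 0], 75], [[0, 0, 0], [0, 1, 0], 75], [[0, 0, 0], [0, 1, 0], 75], [[0, 0, 0], [0, 1, 0], 75], [[0, 0, 0], [0, 1, 0], 75], [[0, 0, 0], [0, 1, 0], 75], [[0, 0, 0], [0, 1, 0], 75], [[0, 0, 0], [0, 1, 0], 75]]'

```text
clock: 10.78
tcp_pos: [0.4327, -0.0175, 0.1702]
orientation: [-0.0, 0.978, 0.207, -0.001]
force: [1.4, 0.3, -0.7]
finger_gap: 0.0751
```

Request:
jog_arm --rows '[[[0, 0, 0], [0, 0.9, 0], 75], [[0, 0, 0], [0, 0.49, 0], 75], [[0, 0, 0], [0, 0, -0.6], 72], [[0, 0, 0], [0, 0, -0.9], 72], [[0, 0, 0], [0, 0, -0.6], 72], [[0, 0, 0], [0, 0, -0.3], 72], [[0, 0, 0], [0, 0, 0], 72], [[0, 0, 0], [0, 0, 0], 72]]'

```text
clock: 11.45
tcp_pos: [0.4332, 0.0226, 0.0987]
orientation: [-0.0, 0.978, 0.207, -0.001]
force: [0.4, -0.0, 0.7]
finger_gap: 0.0718
```

Run:
```python
from h import *
print(env.get_obs()["tcp_pos"])
i,im,d,P=look("bearing","w6")
top(P,.084,(.434,.0215),tol=.003,rad=.035)
```

```text
[0.43322462 0.02260431 0.09873559]
bearing 0.84 [321.7, 269.0] px 6523 z [0.0839 0.0853]
top 0.084 n 5024 centre 433.8 21.7 r 26.3 z 0.0842
```

Request:
jog_arm --rows '[[[0, 0, 0], [0.02, -0.03, -0.2], 72], [[0, 0, 0], [0, 0, -0.07], 65], [[0, 0, 0], [0, 0, 0], 58], [[0, 0, 0], [0, 0, 0], 45], [[0, 0, 0], [0, 0, 0], 45], [[0, 0, 0], [0, 0, 0], 45], [[0, 0, 0], [0, 0, 0], 45], [[0, 0, 0], [0, 0, 0], 45]]' --force 40

```text
clock: 12.22
tcp_pos: [0.4344, 0.0217, 0.0914]
orientation: [0.0, 0.978, 0.207, 0.0]
force: [-1.6, -1.0, 6.1]
finger_gap: 0.0503
```

Request:
jog_arm --rows '[[[0, 0, 0], [0, 0, 0.2], 45], [[0, 0, 0], [0, 0, 0.5], 45], [[0, 0, 0], [0, 0, 0.8], 45], [[0, 0, 0], [0, 0, 0.5], 45], [[0, 0, 0], [0, 0, 0], 45], [[0, 0, 0], [0, 0, 0], 45]]'

```text
clock: 12.72
tcp_pos: [0.4349, 0.0218, 0.1518]
orientation: [0.0, 0.978, 0.207, 0.001]
force: [0.2, -0.1, -1.9]
finger_gap: 0.0503
```

Run:
```python
from h import *
z=env.get_obs()["tcp_pos"][2]
i,im,d,P=look("bearing","w7")
for k in (-.0065,-.0085): top(P,z+k,(.434,.0215),tol=.0025,rad=.024)
top(P,.064,(.434,.0205),tol=.003,rad=.03);top(P,.042,(.434,.0205),tol=.003,rad=.05);top(P,.012,(.4355,.019),tol=.003,rad=.06)
```

```text
bearing 0.71 [317.4, 279.4] px 7089 z [0.1442 0.1456]
top 0.14528695837745081 n 4355 centre 434.0 21.5 r 24.0 z 0.1445
top 0.1432869583774508 n 4345 centre 434.0 21.5 r 24.0 z 0.1445
top 0.064 n 926 centre 434.4 20.8 r 21.8 z 0.0646
top 0.042 n 2068 centre 434.3 20.4 r 34.9 z 0.0427
top 0.012 n 3687 centre 435.5 18.8 r 52.1 z 0.0127
```

Request:
jog_arm --rows '[[[0, 0, 0], [0.07, 0.5, 0], 45], [[0, 0, 0], [0.07, 0.95, 0], 45], [[0, 0, 0], [0.07, 0.95, 0], 45], [[0, 0, 0], [0.07, 0.95, 0], 45], [[0, 0, 0], [0.07, 0.95, 0], 45], [[0, 0, 0], [0.07, 0.95, 0], 45], [[0, 0, 0], [0.07, 0.95, 0], 45], [[0, 0, 0], [0.07, 0.95, 0], 45], [[0, 0, 0], [0.07, 0.95, 0], 45], [[0, 0, 0], [0.07, 0.6, 0], 45], [[0, 0, 0], [0, 0, 0], 45], [[0, 0, 0], [0, 0, 0], 45]]'

```text
clock: 13.82
tcp_pos: [0.4546, 0.2832, 0.1497]
orientation: [0.0, 0.978, 0.208, -0.001]
force: [0.9, 0.1, -0.8]
finger_gap: 0.0501
```

```bash
cat >> h.py <<'E'
def square(P,zlo,zhi,c,rad):
    m=(P[...,2]>zlo)&(P[...,2]<zhi)&(np.hypot(P[...,0]-c[0],P[...,1]-c[1])<rad)
    n,l,s,_=cv2.connectedComponentsWithStats(m.astype(np.uint8)); k=1+np.argmax(s[1:,4]); Q=P[l==k][:,:2]
    print("square",[np.round(t,1) for t in cv2.minAreaRect(Q.astype(np.float32)*1000)],len(Q))
E
python3 - <<'E'
from h import *
o=env.get_obs(); print(o["tcp_pos"],o["q"].round(2))
i,im,d,P=look("clean_tray","w8")
square(P,.009,.02,(.461,.389),.12); square(P,.0015,.02,(.461,.389),.12)
print([ (r["p"],p2w("wrist",r["uv"],z=0,info=i).round(3)) for r in env.mark_of("wrist","clean_tray")])
E
```

```text
[0.45460506 0.28323771 0.14966924] [ 0.5   0.46  1.96 -0.    0.73  1.65]
clean_tray 0.92 [214.5, 132.2] px 32356 z [0.004  0.0151]
square [array([465.5, 385.8]), array([156.7, 157.2]), np.float64(77.6)] 6002
square [array([461.3, 388. ]), array([173. , 172.9]), np.float64(77.9)] 32439
[(0.59, array([0.463, 0.385, 0.   ]))]
```

View pics/w8.png

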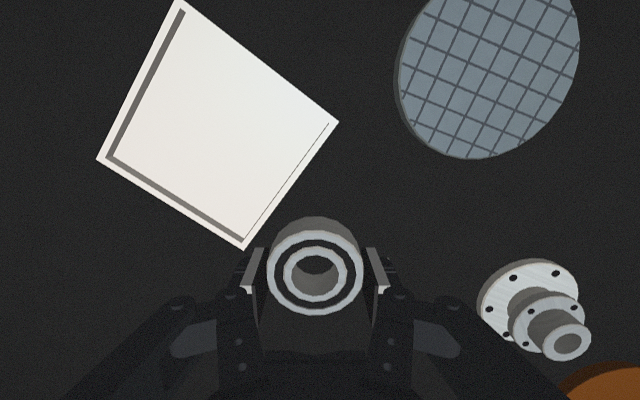

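The bearing is held centrally at pixel (315,272), and the tray is at (215,132). I move over the tray and measure again.

Request:
jog_arm --rows '[[[0, 0, 0], [0.1, 0.6, 0], 45], [[0, 0, 0], [0.1, 0.9, 0], 45], [[0, 0, 0], [0.1, 0.9, 0], 45], [[0, 0, 0], [0.05, 0.7, 0], 45], [[0, 0, 0], [0, 0.36, 0], 45], [[0, 0, 0], [0, 0, 0], 45], [[0, 0, 0], [0, 0, 0], 45]]'

```text
clock: 14.55
tcp_pos: [0.4655, 0.3857, 0.1506]
orientation: [0.0, 0.978, 0.207, -0.0]
force: [0.3, -1.1, -1.0]
finger_gap: 0.0503
```

Run:
```python
from h import *
o=env.get_obs(); print(o["tcp_pos"],o["q"].round(2))
i,im,d,P=look("clean_tray","w9")
square(P,.009,.02,(.463,.387),.12);
top(P,o["tcp_pos"][2]-.007,o["tcp_pos"],tol=.004,rad=.024)
top(P,.025,(.611,.2),tol=.004,rad=.09)
```

```text
[0.46554249 0.38569604 0.15062124] [ 0.64  0.54  1.8  -0.    0.81  1.8 ]
clean_tray 0.59 [314.6, 180.6] px 22312 z [0.0039 0.015 ]
square [array([465.7, 385.1]), array([156.8, 156.8]), np.float64(77.6)] 3764
top 0.14362124411138577 n 4539 centre 465.5 385.7 r 24.0 z 0.1433
top 0.025 n 19775 centre 607.5 204.7 r 70.3 z 0.0257
```

Request:
jog_arm --rows '[[[0, 0, 0], [0, 0, -0.6], 45], [[0, 0, 0], [0, 0, -0.9], 45], [[0, 0, 0], [0, 0, -0.9], 45], [[0, 0, 0], [0, 0, -0.7], 45], [[0, 0, 0], [0, 0, -0.4], 45], [[0, 0, 0], [0, 0, -0.2], 45], [[0, 0, 0], [0, 0, -0.1], 45], [[0, 0, 0], [0, 0, 0], 45], [[0, 0, 0], [0, 0, 0], 45]]'

```text
clock: 15.4
tcp_pos: [0.4664, 0.3868, 0.038]
orientation: [-0.0, 0.978, 0.207, 0.001]
force: [-1.1, -0.2, -1.0]
finger_gap: 0.0501
```

Request:
jog_arm --rows '[[[0, 0, 0], [-0.03, -0.04, -0.12], 45], [[0, 0, 0], [0, 0, -0.06], 45], [[0, 0, 0], [0, 0, -0.04], 45], [[0, 0, 0], [0, 0, 0], 45], [[0, 0, 0], [0, 0, 0], 45]]'

```text
clock: 15.82
tcp_pos: [0.465, 0.3854, 0.0305]
orientation: [-0.0, 0.978, 0.207, 0.0]
force: [0.2, -0.3, -0.5]
finger_gap: 0.0501
```

Request:
jog_arm --rows '[[[0, 0, 0], [0, 0, -0.02], 45], [[0, 0, 0], [0, 0, -0.01], 45], [[0, 0, 0], [0, 0, 0], 45], [[0, 0, 0], [0, 0, 0], 45]]'

```text
clock: 16.15
tcp_pos: [0.465, 0.3855, 0.0304]
orientation: [-0.0, 0.978, 0.207, 0.0]
force: [-4.9, -3.4, 15.7]
finger_gap: 0.0506
```

Contact made; release, lift and look.

Request:
jog_arm --rows '[[[0, 0, 0], [0, 0, 0.01], 53], [[0, 0, 0], [0, 0, 0], 57], [[0, 0, 0], [0, 0, 0], 62], [[0, 0, 0], [0, 0, 0], 70], [[0, 0, 0], [0, 0, 0], 70], [[0, 0, 0], [0, 0, 0.3], 70], [[0, 0, 0], [0, 0, 0.7], 70], [[0, 0, 0], [0, 0, 1], 70], [[0, 0, 0], [0, 0, 1], 70], [[0, 0, 0], [0, 0, 0.9], 70], [[0, 0, 0], [0, 0, 0.3], 70], [[0, 0, 0], [0, 0, 0], 70]]'

```text
clock: 17.15
tcp_pos: [0.4662, 0.3863, 0.159]
orientation: [-0.001, 0.978, 0.207, 0.002]
force: [0.8, 0.5, 0.3]
finger_gap: 0.0702
```

Run:
```python
from h import *
o=env.get_obs(); print(o["tcp_pos"])
i,im,d,P=look("bearing","w10")
top(P,.023,(.465,.386),tol=.003,rad=.04);square(P,.009,.0175,(.4655,.386),.12)
top(P,.025,(.61,.203),tol=.004,rad=.08)
```

```text
[0.46616563 0.3862908  0.15900423]
bearing 0.86 [317.5, 208.3] px 2092 z [0.023  0.0245]
top 0.023 n 1757 centre 464.2 385.3 r 26.2 z 0.0233
square [array([465.7, 385.1]), array([156.8, 156.7]), np.float64(77.6)] 4481
top 0.025 n 19574 centre 607.5 204.1 r 70.3 z 0.0257
```

The bearing is centred within 1.5 mm. Now the seal housing.

Request:
jog_arm --rows '[[[0, 0, 0], [-0.08, -0.5, 0], 62], [[0, 0, 0], [-0.09, -1, 0], 62], [[0, 0, 0], [-0.09, -1, 0], 62], [[0, 0, 0], [-0.09, -1, 0], 62], [[0, 0, 0], [-0.09, -1, 0], 62], [[0, 0, 0], [-0.09, -1, 0], 62], [[0, 0, 0], [-0.09, -1, 0], 62], [[0, 0, 0], [-0.09, -1, 0], 62], [[0, 0, 0], [-0.09, -1, 0], 62], [[0, 0, 0], [-0.09, -1, 0], 62], [[0, 0, 0], [-0.09, -1, 0], 62], [[0, 0, 0], [-0.08, -1, 0], 62]]'

```text
clock: 18.25
tcp_pos: [0.4318, 0.039, 0.1547]
orientation: [-0.0, 0.978, 0.207, -0.001]
force: [0.6, 1.0, 1.3]
finger_gap: 0.0622
```

Request:
jog_arm --rows '[[[0, 0, 0], [0, -0.5, 0], 62], [[0, 0, 0], [0, -0.19, -0.3], 62], [[0, 0, 0], [0, 0, -0.8], 62], [[0, 0, 0], [0, 0, -0.8], 62], [[0, 0, 0], [0, 0, -0.4], 62], [[0, 0, 0], [0, 0, -0.15], 62], [[0, 0, 0], [0, 0, 0], 62], [[0, 0, 0], [0, 0, 0], 62]]'

```text
clock: 18.92
tcp_pos: [0.4328, 0.02, 0.0819]
orientation: [-0.0, 0.978, 0.207, -0.001]
force: [0.0, 0.8, 0.1]
finger_gap: 0.062
```

Run:
```python
from h import *
print(env.get_obs()["tcp_pos"])
i,im,d,P=look("seal_housing","w11")
top(P,.064,(.434,.0205),tol=.003,rad=.03);top(P,.042,(.434,.0205),tol=.003,rad=.05)
```

```text
[0.43283763 0.02003247 0.0819313 ]
seal_housing 0.7 [318.0, 241.3] px 8800 z [0.0465 0.0652]
top 0.064 n 3170 centre 433.9 20.8 r 22.4 z 0.0646
top 0.042 n 3913 centre 434.2 20.5 r 35.2 z 0.0427
```

Request:
jog_arm --rows '[[[0, 0, 0], [0.04, 0.02, -0.25], 62], [[0, 0, 0], [0, 0, -0.1], 58], [[0, 0, 0], [0, 0, 0], 52], [[0, 0, 0], [0, 0, 0], 38], [[0, 0, 0], [0, 0, 0], 38], [[0, 0, 0], [0, 0, 0], 38], [[0, 0, 0], [0, 0, 0], 38], [[0, 0, 0], [0, 0, 0], 38]]' --force 60

```text
clock: 19.68
tcp_pos: [0.4343, 0.0202, 0.0721]
orientation: [0.0, 0.978, 0.207, 0.0]
force: [-2.4, -1.1, 7.6]
finger_gap: 0.0416
```

Request:
jog_arm --rows '[[[0, 0, 0], [0, 0, 0.2], 38], [[0, 0, 0], [0, 0, 0.5], 38], [[0, 0, 0], [0, 0, 0.8], 38], [[0, 0, 0], [0, 0, 0.6], 38], [[0, 0, 0], [0, 0, 0.2], 38], [[0, 0, 0], [0, 0, 0], 38]]'

```text
clock: 20.18
tcp_pos: [0.4352, 0.0203, 0.1422]
orientation: [0.0, 0.978, 0.207, 0.001]
force: [0.4, 0.1, -2.9]
finger_gap: 0.0414
```

Run:
```python
from h import *
o=env.get_obs(); z=o["tcp_pos"][2];print(o["tcp_pos"])
i,im,d,P=look("seal_housing","w12")
top(P,z-.0075,o["tcp_pos"],tol=.004,rad=.021)
top(P,.032,(.4355,.019),tol=.003,rad=.035);top(P,.012,(.4355,.019),tol=.003,rad=.06)
```

```text
[0.43520202 0.02025756 0.14215061]
seal_housing 0.64 [312.1, 244.4] px 8974 z [0.1214 0.1351]
top 0.13465061161205347 n 3111 centre 435.2 20.3 r 21.0 z 0.1346
top 0.032 n 647 centre 442.2 21.8 r 23.4 z 0.0326
top 0.012 n 4518 centre 435.6 19.0 r 51.9 z 0.0127
```

Request:
jog_arm --rows '[[[0, 0, 0], [0.4, 0.43, 0], 38], [[0, 0, 0], [0.7, 0.75, 0], 38], [[0, 0, 0], [0.7, 0.75, 0], 38], [[0, 0, 0], [0.7, 0.75, 0], 38], [[0, 0, 0], [0.7, 0.75, 0], 38], [[0, 0, 0], [0.7, 0.75, 0], 38], [[0, 0, 0], [0.7, 0.75, 0], 38], [[0, 0, 0], [0.7, 0.75, 0], 38], [[0, 0, 0], [0.44, 0.45, 0], 38], [[0, 0, 0], [0, 0, 0], 38], [[0, 0, 0], [0, 0, 0], 38]]'

```text
clock: 21.2
tcp_pos: [0.606, 0.2047, 0.1385]
orientation: [0.0, 0.978, 0.207, -0.001]
force: [-0.9, -0.7, -3.9]
finger_gap: 0.0414
```

Run:
```python
from h import *
o=env.get_obs(); z=o["tcp_pos"][2];print(o["tcp_pos"])
i,im,d,P=look("seal_housing","w13")
top(P,z-.0075,o["tcp_pos"],tol=.004,rad=.021)
top(P,.025,(.6085,.204),tol=.004,rad=.08)
m=(abs(P[...,2]-.025)<.004); Q=P[m&(np.hypot(P[...,0]-.6085,P[...,1]-.204)<.09)][:,:2]
h=cv2.convexHull(Q.astype(np.float32)*1000)[:,0]; print(h.min(0),h.max(0))
```

```text
[0.60598479 0.2046505  0.13849812]
seal_housing 0.85 [313.7, 245.2] px 8773 z [0.1183 0.1314]
seal_housing 0.54 [422.0, 380.3] px 1133 z [0.013  0.0328]
top 0.1309981227374965 n 3121 centre 606.0 204.7 r 21.0 z 0.1309
top 0.025 n 12133 centre 607.5 203.4 r 70.0 z 0.0257
[548.0296  133.57576] [677.2968  273.13846]
```

View pics/w13.png

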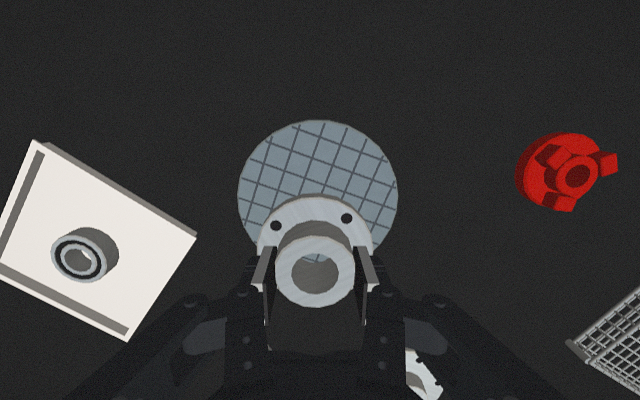

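The housing is held upright with its neck at pixel (315,270), above the plate at (318,195). The bearing is in the middle of the tray.

Request:
jog_arm --rows '[[[0, 0, 0], [0.05, -0.03, -0.4], 38], [[0, 0, 0], [0, 0, -0.7], 38], [[0, 0, 0], [0, 0, -0.6], 38], [[0, 0, 0], [0, 0, -0.35], 38], [[0, 0, 0], [0, 0, -0.15], 38], [[0, 0, 0], [0, 0, 0], 38], [[0, 0, 0], [0, 0, 0], 38]]'

```text
clock: 21.88
tcp_pos: [0.6082, 0.2031, 0.075]
orientation: [-0.0, 0.978, 0.207, 0.0]
force: [0.1, 0.9, -3.3]
finger_gap: 0.0414
```

Request:
jog_arm --rows '[[[0, 0, 0], [-0.02, 0.01, -0.15], 38], [[0, 0, 0], [0, 0, -0.1], 38], [[0, 0, 0], [0, 0, -0.06], 38], [[0, 0, 0], [0, 0, 0], 38], [[0, 0, 0], [0, 0, 0], 38]]'

```text
clock: 22.3
tcp_pos: [0.6075, 0.2036, 0.0656]
orientation: [-0.0, 0.978, 0.207, 0.0]
force: [1.1, 0.4, -4.1]
finger_gap: 0.0414
```

Request:
jog_arm --rows '[[[0, 0, 0], [0, 0, -0.02], 38], [[0, 0, 0], [0, 0, -0.01], 38], [[0, 0, 0], [0, 0, 0], 38], [[0, 0, 0], [0, 0, 0], 38]]'

```text
clock: 22.63
tcp_pos: [0.6076, 0.2037, 0.0652]
orientation: [-0.0, 0.978, 0.207, 0.0]
force: [-3.1, -0.4, 5.1]
finger_gap: 0.0414
```

Request:
jog_arm --rows '[[[0, 0, 0], [0, 0, 0], 45], [[0, 0, 0], [0, 0, 0], 48], [[0, 0, 0], [0, 0, 0], 54], [[0, 0, 0], [0, 0, 0], 60], [[0, 0, 0], [0, 0, 0], 60], [[0, 0, 0], [0, 0, 0.3], 60], [[0, 0, 0], [0, 0, 0.7], 65], [[0, 0, 0], [0, 0, 1], 68], [[0, 0, 0], [0, 0, 1], 68], [[0, 0, 0], [0, 0, 0.3], 68], [[0, 0, 0], [0, 0, 0], 68]]'

```text
clock: 23.55
tcp_pos: [0.6092, 0.2041, 0.1672]
orientation: [-0.0, 0.978, 0.207, 0.003]
force: [0.7, -0.0, -0.0]
finger_gap: 0.0676
```

Run:
```python
from h import *
print(env.get_obs()["tcp_pos"])
i,im,d,P=look("seal_housing","w14")
top(P,.057,(.607,.204),tol=.003,rad=.03);top(P,.035,(.607,.204),tol=.003,rad=.05);top(P,.025,(.607,.204),tol=.003,rad=.08)
```

```text
[0.60915529 0.20408131 0.16722042]
seal_housing 0.82 [314.4, 195.7] px 3943 z [0.0366 0.0583]
top 0.057 n 1354 centre 607.1 204.2 r 22.3 z 0.0576
top 0.035 n 2040 centre 607.2 204.0 r 35.1 z 0.0357
top 0.025 n 11343 centre 607.3 203.0 r 70.3 z 0.0257
```

Request:
jog_arm --rows '[[[0, 0, 0], [-0.4, -0.43, 0], 68], [[0, 0, 0], [-0.7, -0.75, 0], 68], [[0, 0, 0], [-0.7, -0.75, 0], 68], [[0, 0, 0], [-0.7, -0.75, 0], 68], [[0, 0, 0], [-0.7, -0.75, 0], 68], [[0, 0, 0], [-0.7, -0.75, 0], 68], [[0, 0, 0], [-0.7, -0.75, 0], 68], [[0, 0, 0], [-0.7, -0.75, 0], 68], [[0, 0, 0], [-0.44, -0.45, 0], 68], [[0, 0, 0], [0, 0, 0], 68]]'

```text
clock: 24.48
tcp_pos: [0.4312, 0.0179, 0.1624]
orientation: [-0.0, 0.979, 0.206, -0.002]
force: [0.1, 0.1, -0.7]
finger_gap: 0.0682
```

Request:
jog_arm --rows '[[[0, 0, 0], [0, 0, -0.5], 68], [[0, 0, 0], [0, 0, -0.9], 68], [[0, 0, 0], [0, 0, -0.9], 68], [[0, 0, 0], [0, 0, -0.7], 68], [[0, 0, 0], [0, 0, -0.4], 68], [[0, 0, 0], [0, 0, -0.1], 68], [[0, 0, 0], [0, 0, 0], 68], [[0, 0, 0], [0, 0, 0], 68]]'

```text
clock: 25.15
tcp_pos: [0.4352, 0.0198, 0.0586]
orientation: [-0.0, 0.978, 0.207, -0.0]
force: [0.4, -0.6, 0.2]
finger_gap: 0.0677
```

Run:
```python
from h import *
print(env.get_obs()["tcp_pos"])
i,im,d,P=look("end_cover","w15")
top(P,.032,(.4355,.019),tol=.003,rad=.035);top(P,.012,(.4355,.019),tol=.003,rad=.06)
```

```text
[0.43520897 0.01979477 0.05857611]
end_cover 0.74 [316.6, 228.9] px 17497 z [0.013 0.033]
top 0.032 n 3910 centre 435.4 19.0 r 25.5 z 0.0326
top 0.012 n 11932 centre 435.6 18.8 r 52.2 z 0.0127
```

Request:
jog_arm --rows '[[[0, 0, 0], [0.01, -0.03, -0.3], 66], [[0, 0, 0], [0, 0, -0.22], 62], [[0, 0, 0], [0, 0, 0], 57], [[0, 0, 0], [0, 0, 0], 44], [[0, 0, 0], [0, 0, 0], 44], [[0, 0, 0], [0, 0, 0], 44], [[0, 0, 0], [0, 0, 0], 44], [[0, 0, 0], [0, 0, 0], 44]]' --force 60

```text
clock: 25.92
tcp_pos: [0.4352, 0.0187, 0.0431]
orientation: [-0.0, 0.978, 0.207, -0.0]
force: [-3.2, -3.1, 6.2]
finger_gap: 0.0469
```

Request:
jog_arm --rows '[[[0, 0, 0], [0, 0, 0.2], 44], [[0, 0, 0], [0, 0, 0.5], 44], [[0, 0, 0], [0, 0, 0.9], 44], [[0, 0, 0], [0, 0, 0.9], 44], [[0, 0, 0], [0, 0, 0.4], 44], [[0, 0, 0], [0, 0, 0], 44]]'

```text
clock: 26.42
tcp_pos: [0.4371, 0.0188, 0.1326]
orientation: [0.0, 0.978, 0.207, 0.002]
force: [1.5, 0.6, -3.5]
finger_gap: 0.0468
```

Run:
```python
from h import *
o=env.get_obs(); z=o["tcp_pos"][2];print(o["tcp_pos"])
i,im,d,P=look("wash_basket","w16")
top(P,z-.0105,o["tcp_pos"],tol=.004,rad=.023)
square(P,.003,.04,(.619,-.217),.13)
print([ (r["p"],p2w("wrist",r["uv"],z=0,info=i).round(3)) for r in env.mark_of("wrist","wash_basket")])
```

```text
[0.43714002 0.01881948 0.13256812]
wash_basket 0.98 [602.9, 135.9] px 6351 z [0.0071 0.0308]
top 0.12206811737015423 n 3724 centre 437.1 18.8 r 23.0 z 0.122
square [array([ 602.4, -208.6]), array([146.2, 111.1]), np.float64(80.8)] 6761
[(0.73, array([ 0.431, -0.368,  0.   ]))]
```

Request:
jog_arm --rows '[[[0, 0, 0], [0.3, -0.4, 0], 44], [[0, 0, 0], [0.6, -0.75, 0], 44], [[0, 0, 0], [0.6, -0.75, 0], 44], [[0, 0, 0], [0.6, -0.75, 0], 44], [[0, 0, 0], [0.6, -0.75, 0], 44], [[0, 0, 0], [0.6, -0.75, 0], 44], [[0, 0, 0], [0.6, -0.75, 0], 44], [[0, 0, 0], [0.5, -0.7, 0], 44], [[0, 0, 0], [0, 0, 0], 44], [[0, 0, 0], [0, 0, 0], 44]]'

```text
clock: 27.4
tcp_pos: [0.5672, -0.15, 0.128]
orientation: [-0.001, 0.979, 0.206, -0.001]
force: [-1.1, 0.3, -4.0]
finger_gap: 0.047
```

Run:
```python
from h import *
o=env.get_obs(); z=o["tcp_pos"][2];print(o["tcp_pos"])
i,im,d,P=look("wash_basket","w17")
square(P,.003,.04,(.619,-.217),.13); square(P,.02,.04,(.619,-.217),.13); square(P,.003,.012,(.619,-.217),.13)
print([ (r["p"],p2w("wrist",r["uv"],z=0,info=i).round(3)) for r in env.mark_of("wrist","wash_basket")])
```

```text
[ 0.56721416 -0.15000845  0.12797549]
wash_basket 0.62 [435.7, 158.7] px 14896 z [0.0065 0.0308]
square [array([ 621.3, -212.9]), array([147.6, 147.7]), np.float64(80.2)] 12944
square [array([ 621.3, -212.9]), array([147.6, 147.7]), np.float64(80.2)] 3399
square [array([ 619.9, -217.2]), array([136.7, 144.1]), np.float64(80.7)] 7884
[(0.82, array([ 0.621, -0.215,  0.   ]))]
```

View pics/w17.png

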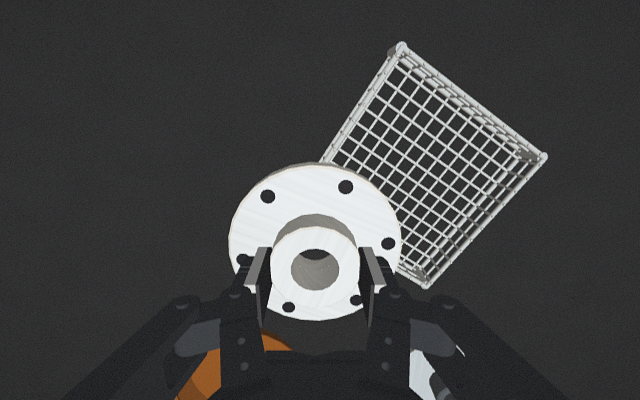

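The basket shows three corners at pixels (400,47), (545,157) and (425,285). The fit gives a 147.6 mm square centred at (621,-213) mm.

Request:
jog_arm --rows '[[[0, 0, 0], [0.4, -0.4, 0], 44], [[0, 0, 0], [0.6, -0.7, 0], 44], [[0, 0, 0], [0.5, -0.6, 0], 44], [[0, 0, 0], [0.3, -0.4, 0], 44], [[0, 0, 0], [0, 0, -0.3], 44], [[0, 0, 0], [0, 0, -0.5], 44], [[0, 0, 0], [0, 0, -0.3], 44], [[0, 0, 0], [0, 0, 0], 44], [[0, 0, 0], [0, 0, 0], 44]]'

```text
clock: 28.3
tcp_pos: [0.6206, -0.2112, 0.0963]
orientation: [-0.001, 0.978, 0.207, -0.001]
force: [0.0, -0.2, -4.3]
finger_gap: 0.0468
```

Run:
```python
from h import *
o=env.get_obs(); z=o["tcp_pos"][2];print(o["tcp_pos"])
i,im,d,P=look("wash_basket","w18")
square(P,.003,.036,(.621,-.213),.115)
for k in (.0111,.0311): top(P,z-k,o["tcp_pos"],tol=.004,rad=.055)
```

```text
[ 0.6206439  -0.21123781  0.09628571]
wash_basket 0.66 [321.6, 159.4] px 8493 z [0.0176 0.0313]
square [array([ 620.7, -213.3]), array([146.8, 147.6]), np.float64(80.8)] 8576
top 0.08518571418275013 n 4999 centre 625.8 -208.5 r 30.8 z 0.0857
top 0.06518571418275013 n 10104 centre 621.2 -210.7 r 52.1 z 0.0657
```

Request:
jog_arm --rows '[[[0, 0, 0], [0, -0.08, -0.2], 44], [[0, 0, 0], [0, 0, -0.5], 44], [[0, 0, 0], [0, 0, -0.4], 44], [[0, 0, 0], [0, 0, -0.2], 44], [[0, 0, 0], [0, 0, -0.06], 44], [[0, 0, 0], [0, 0, 0], 44], [[0, 0, 0], [0, 0, 0], 44]]'

```text
clock: 28.98
tcp_pos: [0.6218, -0.2147, 0.0564]
orientation: [0.0, 0.978, 0.207, 0.0]
force: [0.9, -0.1, -3.5]
finger_gap: 0.0471
```

Request:
jog_arm --rows '[[[0, 0, 0], [-0.01, 0.03, -0.13], 44], [[0, 0, 0], [0, 0, -0.06], 44], [[0, 0, 0], [0, 0, -0.02], 44], [[0, 0, 0], [0, 0, 0], 44], [[0, 0, 0], [0, 0, 0], 44]]'

```text
clock: 29.4
tcp_pos: [0.6213, -0.2137, 0.05]
orientation: [0.0, 0.978, 0.207, 0.0]
force: [-0.4, 0.1, -3.7]
finger_gap: 0.0472
```

Request:
jog_arm --rows '[[[0, 0, 0], [0, 0, -0.02], 44], [[0, 0, 0], [0, 0, -0.02], 44], [[0, 0, 0], [0, 0, 0], 44], [[0, 0, 0], [0, 0, 0], 44]]'

```text
clock: 29.73
tcp_pos: [0.6214, -0.2138, 0.0491]
orientation: [0.0, 0.978, 0.207, 0.0]
force: [-1.8, -0.1, 6.0]
finger_gap: 0.0473
```

Request:
jog_arm --rows '[[[0, 0, 0], [0, 0, 0], 51], [[0, 0, 0], [0, 0, 0], 54], [[0, 0, 0], [0, 0, 0], 60], [[0, 0, 0], [0, 0, 0], 66], [[0, 0, 0], [0, 0, 0], 66], [[0, 0, 0], [0, 0, 0.3], 66], [[0, 0, 0], [0, 0, 0.7], 66], [[0, 0, 0], [0, 0, 1], 66], [[0, 0, 0], [0, 0, 1], 66], [[0, 0, 0], [0, 0, 0.9], 66], [[0, 0, 0], [0, 0, 0.5], 66], [[0, 0, 0], [0, 0, 0], 66]]'

```text
clock: 30.73
tcp_pos: [0.6231, -0.2144, 0.1854]
orientation: [0.002, 0.978, 0.207, 0.003]
force: [0.2, -0.6, 0.5]
finger_gap: 0.066
```

Run:
```python
from h import *
print(env.get_obs()["tcp_pos"],env.get_obs()["force"])
i,im,d,P=look("end_cover","w19")
top(P,.038,(.621,-.213),tol=.003,rad=.03);top(P,.018,(.621,-.213),tol=.003,rad=.056);square(P,.003,.036,(.621,-.213),.115)
im,_=env.get_image("scene"); cv2.imwrite("pics/s9.png",cv2.resize(im[120:330,150:520],None,fx=2,fy=2))
for n in ("coupling_half","hex_bolt"): print(n,[(round(r["p"],2),p2w("scene",r["uv"],z=0).round(3)) for r in env.mark_of("scene",n)[:2]])
```

```text
[ 0.62313268 -0.21444522  0.18539741] [ 0.18064301 -0.59206124  0.54146217]
end_cover 0.73 [313.5, 179.5] px 7053 z [0.019  0.0391]
top 0.038 n 1441 centre 621.6 -213.3 r 25.0 z 0.0387
top 0.018 n 5273 centre 621.4 -213.1 r 52.1 z 0.0187
square [array([ 620.4, -213.8]), array([147.7, 147.7]), np.float64(80.8)] 12026
coupling_half [(0.74, array([0.72 , 0.013, 0.   ])), (0.55, array([ 0.621, -0.232,  0.   ]))]
hex_bolt [(0.66, array([0.41 , 0.185, 0.   ]))]
```

View pics/s9.png

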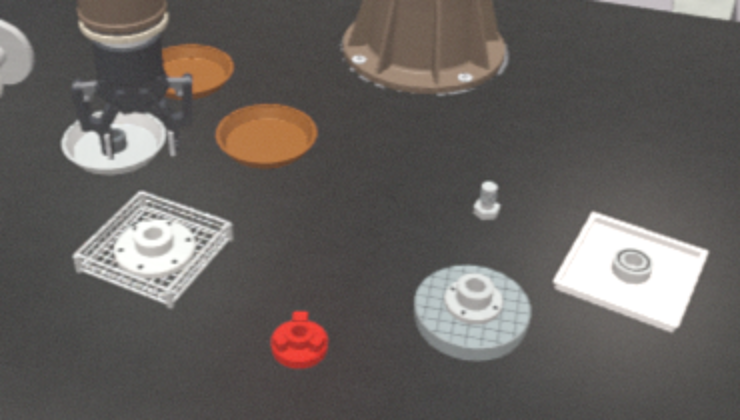

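All four parts stand in their places: the cover at (155,240), the collar at (113,140), the housing at (473,290) and the bearing at (632,262). The coupling half and the bolt still stand upright. I hand the job in.

```bash
python3 -c "
from station import env
print(env.finish_job())"
```

```text
the job is handed in; nothing more can be done
None
```

I took the pile apart from the top down and handed the job in at about 31 s. Each part was lowered until it touched and only then released, so none was dropped.

| Part | Place | Distance from the middle (last wrist-camera check) |
|---|---|---|
| Spacer collar | Round steel parts dish | about 1 mm |
| Bearing | White tray | about 1.5 mm |
| Seal housing | Lapping plate | about 1 mm |
| End cover | Wire wash basket | about 1 mm |

All four parts stand the same side up as before. The highest contact force I read, at the end of each move, was about 18 N, when the collar touched the dish floor.

The coupling half, the bolt and the two brown dishes were not touched. The scene camera's final marks for the coupling half and the bolt differ by about 1 to 1.5 cm from the first ones. I put this down to the network's error: the arm never came near either of them, and both still stand upright in the last picture. The first scene- and side-camera marks of the steel dish, plate and tray also differed by 3 to 7 mm from the close-up fits; I used the close-up fits, because their measured sizes came out within about 1 mm of the given ones.

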